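# Set out the stacked ring gauges

## Robot

A 6-joint arm with a two-finger parallel gripper is mounted at the origin on a cart in front of the work surface, level with it; the furniture and walls round the work are solid. World frame = base frame: x ahead of the robot, y to its left, z up, the work surface at z = 0. Lengths are in mm, angles in rad, forces in N, time in s.
With the tool pointing down it reaches from about 350 to 875 mm from the base axis. Payload 4.2 kg.
Tool frame: the origin (TCP) lies at the very end of the fingers, on their centre line; the grasp point (between the pads) lies 19 mm behind it (bot.grip_depth is the distance from the TCP to the grasp point, in mm); z points along the fingers, y is the direction in which the jaws open and shut (so a half turn about z gives the same grasp; the last joint's range is limited). The gripper opens to 85 mm and grips with 20 to 120 N. Pads are 22 mm wide; open, the fingers measure 114 mm over their backs; the gripper's body (76 mm by 85 mm) begins 54 mm behind the grasp point. The pads swing forward as they close: fully open they stand 13 mm farther back than shut.
Start: joints at [1.437, 0.385, 0.008, 0, -1.194, -0.259], TCP at [239.202, 577.392, 231.312] pointing down, gripper open.
Joint ranges: [-3.14, 3.14], [-1.21, 2.06], [-1.07, 1.41], [-3.16, 2.05], [-2.99, -0.16], [-3.1, 3.1]. Speed limits (rad/s): [2.79, 2.79, 3.14, 3.14, 3.14, 3.14].

## Interface

Orientations are given as a unit quaternion [w, x, y, z].
In Python, from plant import bot, snapshot, camera_params, finish_job gives the robot as it stands. The module is installed in compiled form; this text tells all that it offers.
- The arm moves only by the tool apply_moves, never from a script. Its argument "plan" is a list that holds one entry, the list of rows, each a list of 7 numbers: the turn, a rotation vector about the tool's x, y, z in rad, then the shift along the tool's x, y, z in m, then the opening, from -1 (shut) to 1 (fully open). A call has exactly 10 rows; each row is the pose to reach, as a shift and turn from the pose commanded when the call began, along the tool's axes at that moment; what a row does not reach only later rows make up. A row lasts 1/10 s, in which the tool goes at most 50 mm and 8.59 degrees, less where a joint would pass 70% of its speed; a pose out of reach is approached as far as the arm can. A call with a gripper value outside its range is refused whole. The fingers move at their own pace and stop on an object; "squeeze" is the grip in N (left out, the last holds). Time passes only in rows, so rows that repeat a pose let the fingers close, or fill a call up. It gives the time, the measured TCP pose, the force and the opening at its end, in the units of the state.
- bot.sense(): the state, without advancing time (a new reading comes with each control period).
- snapshot(name): name is "scene" or "side" or "wrist"; returns the picture (420x560x3 uint8, red, green, blue); there is no depth.
- camera_params(name): a dict with "mtx" (3x3 intrinsics, pixels), "R" (3x3) and "t" (3): a world point X has camera coordinates R X + t. Camera axes: x right, y down, z forward; pixel columns grow to the right and rows downward; lengths in mm; the calibration is good to about 2 mm. A picture is of the moment at which its call begins: read the wrist's pose just before it. camera_params takes no time and is no camera call; for the wrist camera it gives the pose at the moment of the call.
- finish_job(): hands the job in, once; it reports no verdict.
The state is a dict: "time_s": time; "joints": joint angles; "joint_vel": joint speeds; "effort": joint torques, N m; "ee_pos": TCP position; "eef_rot": TCP orientation; "contact_force": force on the tool from outside, world axes, zero at the start; "torque": the same for the moment, N m; "opening": finger opening in mm.
Only numpy, scipy, OpenCV 4.12 (cv2) and the standard library are available. Lean on these libraries where they do the work, as an engineer would, in place of code of your own. Each camera call takes 0.05 s, during which the arm holds its last target. There are 200 camera calls.

## Task

Set the ring gauges out for the shift's incoming check: take the stack of four rings apart and put each ring on the stand of its own colour, right way up as it is now, lying flat with the stand's boss inside its bore. Leave the cup of plugs and the blue nest block where they are.

Things in the scene. Friction and masses are not known exactly. Their poses are not given: they have to be found in the camera images.
- blue_ring: blue ring gauge: a steel ring whose upper half wears a blue plastic sleeve (blue from above); outside diameter 64 mm, bore 44 mm, 24 mm high, 60 to 290 g; origin at the centre of its underside (on the axis), z up along the axis. At the start the four rings stand in one centred stack on the table, blue lowest, then green, yellow, and red on top
- green_ring: green ring gauge: a steel ring whose upper half wears a green plastic sleeve (green from above); outside diameter 54 mm, bore 34 mm, 24 mm high, 60 to 290 g; origin at the centre of its underside (on the axis), z up along the axis. At the start the four rings stand in one centred stack on the table, blue lowest, then green, yellow, and red on top
- yellow_ring: yellow ring gauge: a steel ring whose upper half wears a yellow plastic sleeve (yellow from above); outside diameter 44 mm, bore 24 mm, 24 mm high, 60 to 290 g; origin at the centre of its underside (on the axis), z up along the axis. At the start the four rings stand in one centred stack on the table, blue lowest, then green, yellow, and red on top
- red_ring: red ring gauge: a steel ring whose upper half wears a red plastic sleeve (red from above); outside diameter 34 mm, bore 20 mm, 24 mm high, 60 to 290 g; origin at the centre of its underside (on the axis), z up along the axis. At the start the four rings stand in one centred stack on the table, blue lowest, then green, yellow, and red on top
- blue_stand: blue gauge stand, fixed to the table: disc 86 mm in diameter, its flat aluminium top 12 mm above the table with a flush round blue inlay, and a steel locating boss 28 mm in diameter that rises 8 mm above that flat in the centre; origin at the centre of its underside, z up. The blue ring belongs flat on the top, with the boss inside its bore
- green_stand: green gauge stand, fixed to the table: disc 86 mm in diameter, its flat aluminium top 12 mm above the table with a flush round green inlay, and a steel locating boss 18 mm in diameter that rises 8 mm above that flat in the centre; origin at the centre of its underside, z up. The green ring belongs flat on the top, with the boss inside its bore
- yellow_stand: yellow gauge stand, fixed to the table: disc 86 mm in diameter, its flat aluminium top 12 mm above the table with a flush round yellow inlay, and a steel locating boss 8 mm in diameter that rises 8 mm above that flat in the centre; origin at the centre of its underside, z up. The yellow ring belongs flat on the top, with the boss inside its bore
- red_stand: red gauge stand, fixed to the table: disc 86 mm in diameter, its flat aluminium top 12 mm above the table with a flush round red inlay, and a steel locating boss 5 mm in diameter that rises 8 mm above that flat in the centre; origin at the centre of its underside, z up. The red ring belongs flat on the top, with the boss inside its bore
- plug_cup: small clear cup of dark rubber plugs, 61 mm in diameter, 48 mm high, loose bystander; origin at the centre of its underside
- seat_nest: blue oblong nest block with dark seats on top, 106 x 52 mm, 29 mm high, loose bystander; origin at the centre of its underside, its long side along its y axis

How it is judged:
By the outcome, as a careful person would: the job done as asked, in the order asked, and still so for the second after the job is handed in, with the robot touching nothing.
It also fails if it takes over 102 s, if anything falls off the work surface, if the arm or the gripper's body presses on something with over 40 N, if the wrist force passes 120 N, or if a joint passes its speed limit or range.

## Working session

There is one attempt and no reset: what is moved stays moved. The work goes in short steps, Python scripts to look and compute and a tool call to move; the robot and the scene stay as the last step left them, time stands still between calls to the robot, and variables do not carry over. Pictures are saved under pics/ and viewed, on a budget of 14 in all, crops included, one or two more only if the job needs it, and the job is handed in when it is done.

Besides the shell and the picture viewer there is one more tool, called by a JSON object that holds its "name" and its "arguments". apply_moves: Moves the arm, as the interface text tells. Its arguments: {"type":"object","properties":{"plan":{"type":"array"},"squeeze":{"type":"number"}},"required":["plan"]}

```bash
mkdir -p pics; python3 - <<'E'
from plant import bot,snapshot,camera_params
import cv2,numpy as np
s=bot.sense();print(s)
ims=[]
for n in("scene","side"):
    im=snapshot(n);cv2.imwrite(f"pics/{n}0.png",im[:,:,::-1]);p=camera_params(n);print(n,p)
E
```

```text
{'time_s': 0.0, 'joints': array([ 1.43659405e+00,  3.85571365e-01,  6.60722106e-03, -4.99838777e-04,
       -1.19397630e+00, -2.58629770e-01]), 'joint_vel': array([-0.00030159,  0.00046136,  0.0014427 ,  0.00025772,  0.00130901,
       -0.00047726]), 'effort': array([ 1.33207617e-03, -3.92289877e+01,  1.88402778e+01,  4.18614328e+00,
       -4.64335259e-03, -3.19618678e-06]), 'ee_pos': array([238.99521557, 576.86666775, 230.20522712]), 'eef_rot': array([ 1.08442776e-03,  9.80753719e-01, -1.95245844e-01, -1.65182952e-04]), 'contact_force': array([0.08040058, 0.35427709, 0.55712024]), 'torque': array([ 0.02979763,  0.011533  , -0.01121479]), 'opening': 85.39387711973367}
scene {'mtx': array([[505.61834961,   0.        , 273.04720047],
       [  0.        , 505.61834961, 207.02888754],
       [  0.        ,   0.        ,   1.        ]]), 'R': array([[ 0.87426625, -0.48544426, -0.00154934],
       [-0.22120516, -0.39553687, -0.89141396],
       [ 0.43211897,  0.77967587, -0.45318732]]), 't': array([-466.92622669,  168.74793741,  946.49240884])}
side {'mtx': array([[465.88253037,   0.        , 273.87044213],
       [  0.        , 465.88253037, 198.714527  ],
       [  0.        ,   0.        ,   1.        ]]), 'R': array([[ 0.96525365, -0.26043513,  0.02142252],
       [-0.11196606, -0.48626532, -0.86660812],
       [ 0.23611223,  0.83409806, -0.49852928]]), 't': array([-529.18970048,  139.64456522,  855.97267472])}
```

View pics/scene0.png

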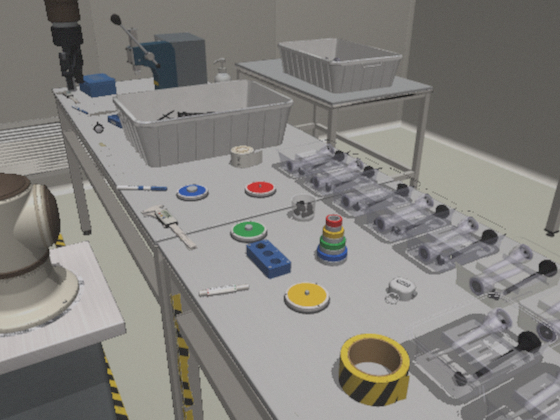

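View pics/side0.png

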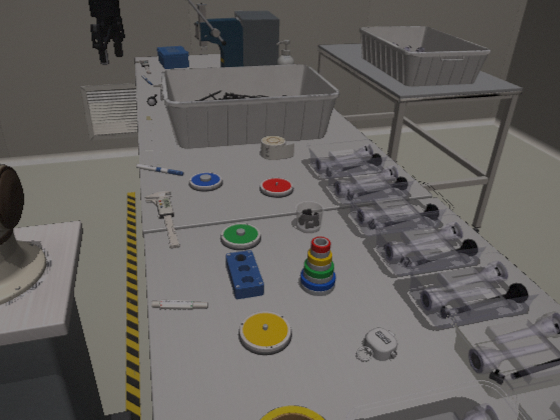

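Both views show the stands and the stack. In the scene view (px): blue stand ~(193,191), red (260,188), green (249,230), yellow (307,295), stack ~(332,250), cup (303,208), nest (268,258). Next I measure them in both views.

```bash
cat > h.py <<'E'
import cv2,numpy as np
from plant import bot,snapshot,camera_params
from scipy.spatial.transform import Rotation as Ro
HUE={'blue':(100,130),'green':(45,85),'yellow':(20,34),'red':(172,8)}
def mask(im,c,s=120,v=60):
    h=cv2.cvtColor(im,cv2.COLOR_RGB2HSV);a,b=HUE[c]
    m=(h[...,0]>=a)&(h[...,0]<=b) if a<b else (h[...,0]>=a)|(h[...,0]<=b)
    return (m&(h[...,1]>s)&(h[...,2]>v)).astype(np.uint8)
def blobs(im,c,amin=40,**k):
    out=[]
    for q in cv2.findContours(mask(im,c,**k),cv2.RETR_EXTERNAL,cv2.CHAIN_APPROX_NONE)[0]:
        if len(q)>=5 and cv2.contourArea(cv2.convexHull(q))>amin:
            e=cv2.fitEllipse(cv2.convexHull(q)) if len(cv2.convexHull(q))>=5 else cv2.minAreaRect(q)
            out.append((np.array(e[0]),e[1],cv2.boundingRect(q)))
    return out
def ray(p,uv,z):
    d=p['R'].T@np.linalg.solve(p['mtx'],[uv[0],uv[1],1.]);c=-p['R'].T@p['t']
    return c+d*(z-c[2])/d[2]
def proj(p,X):
    q=p['mtx']@(p['R']@np.array(X,float)+p['t']);return q[:2]/q[2]
def tool(s,target):
    "shift in tool axes (m) to reach world target mm"
    R=Ro.from_quat(np.roll(s['eef_rot'],-1)).as_matrix()
    return R.T@(np.array(target)-s['ee_pos'])/1000
E
python3 - <<'E'
from h import *
print(bot.grip_depth)
np.set_printoptions(precision=1,suppress=True)
top={'red':96,'yellow':72,'green':48,'blue':24}
for n in("scene","side"):
    im=cv2.imread(f"pics/{n}0.png")[:,:,::-1].copy();p=camera_params(n)
    for c in HUE:
        for b in blobs(im,c):
            x=b[2]
            print(n,c,b[0],np.array(b[1]),x,'z12',ray(p,b[0],12)[:2],'top',ray(p,(x[0]+x[2]/2,x[1]+x[3]/2),top[c]-6)[:2])
E
```

```text
18.700000000000003
scene blue [332.  250.1] [21.1 28.8] (318, 246, 29, 15) z12 [ 588.  -159.9] top [ 575.5 -179.2]
scene blue [268.3 255. ] [22.5 43.8] (247, 241, 43, 29) z12 [ 461.1 -111.1] top [ 456.1 -121.3]
scene blue [191.7 190.2] [ 9.9 25.9] (179, 186, 26, 10) z12 [436.5 268.3] top [431.3 250.7]
scene blue [94.6 77.2] [10.5 22.2] (84, 76, 19, 8) z12 [ 493.3 1767. ] top [ 471.1 1679.8]
scene blue [104.4  77.4] [ 5.5 12.2] (99, 74, 12, 8) z12 [ 534.8 1738.4] top [ 529.5 1696.2]
scene green [332.5 239.1] [14.8 23.8] (321, 238, 24, 10) z12 [ 615.3 -122.9] top [ 576.6 -177.2]
scene green [248.2 228.8] [13.7 29.6] (234, 222, 30, 14) z12 [474.2   9. ] top [452.2 -40.8]
scene yellow [187.6 413.2] [ 8.5 14.9] (183, 410, 10, 10) z12 [ 171.4 -411.7] top [ 157.9 -460.9]
scene yellow [120.2 410. ] [ 8.  14.9] (114, 405, 13, 11) z12 [  91.8 -361.2] top [  86.7 -413.3]
scene yellow [115.5 396.2] [ 7. 11.] (112, 392, 9, 9) z12 [  92.  -333.6] top [  87.7 -388.5]
scene yellow [187.5 394.6] [ 7.4 13.7] (183, 389, 10, 12) z12 [ 182.8 -380.8] top [ 169.1 -431. ]
scene yellow [185.  368.3] [13.5 28
[... 2225 characters left out ...]
10) z12 [ 257.5 -134.6] top [ 266.7 -200.5]
side yellow [131.3 285.3] [ 5.2 20.4] (127, 281, 10, 10) z12 [ 258.6 -107.8] top [ 266.1 -176.4]
side yellow [134.5 276. ] [ 6.7 22.5] (127, 271, 10, 10) z12 [264.3 -82.8] top [ 266.3 -151. ]
side yellow [130.9 266. ] [ 5.7 14.7] (127, 262, 10, 9) z12 [258.2 -51.5] top [ 266.4 -125.6]
side yellow [131.2 257.4] [ 5.3 12.4] (127, 254, 10, 8) z12 [258.7 -24.5] top [ 266.6 -101.5]
side yellow [319.5 255.8] [19.4 25.4] (308, 249, 24, 17) z12 [ 612. -104.] top [ 582.8 -175.9]
side red [320.2 244.5] [16.8 20.1] (311, 237, 20, 16) z12 [626.5 -68.7] top [ 584.2 -172.3]
side red [276.4 184.9] [13.7 27.5] (263, 178, 28, 14) z12 [607.5 196.6] top [568.3  56. ]
```

```bash
python3 - <<'E'
from h import *
np.set_printoptions(precision=4,suppress=True)
s=bot.sense();print(tool(s,[579,-176,230]))
P=camera_params('scene');Q=camera_params('side')
print('cup',ray(P,(303,208),24),ray(Q,(309,217),24))
print('nest corners z29',[ray(P,u,29)[:2].round() for u in((247,245),(262,240),(290,264),(272,269))])
print('bin corner',ray(P,(140,158),0),ray(Q,(178,141),0))
p=camera_params('wrist');print(p,-p['R'].T@p['t'])
E
```

```text
[0.6024 0.5654 0.0015]
cup [625.9226  16.5734  24.    ] [631.2163  17.7167  24.    ]
nest corners z29 [array([428., -79.]), array([465., -76.]), array([ 470., -184.]), array([ 431., -182.])]
bin corner [389.5951 595.9741   0.    ] [396.9069 555.8476   0.    ]
{'mtx': array([[356.8174,   0.    , 284.4351],
       [  0.    , 356.8174, 208.3962],
       [  0.    ,   0.    ,   1.    ]]), 'R': array([[-0.3831, -0.9237,  0.002 ],
       [-0.8814,  0.3662,  0.2984],
       [-0.2763,  0.1126, -0.9544]]), 't': array([623.8871, -38.2056, 380.8795])} [310.6071 547.3969 373.6895]
```

{"name": "apply_moves", "arguments": {"plan": [[[0, 0, 0, 0.036, 0.034, 0, 0.4], [0, 0, 0, 0.072, 0.068, 0, 0.4], [0, 0, 0, 0.108, 0.102, 0, 0.4], [0, 0, 0, 0.144, 0.136, 0, 0.4], [0, 0, 0, 0.18, 0.17, 0, 0.4], [0, 0, 0, 0.216, 0.204, 0, 0.4], [0, 0, 0, 0.252, 0.238, 0, 0.4], [0, 0, 0, 0.288, 0.272, 0, 0.4], [0, 0, 0, 0.324, 0.306, 0, 0.4], [0, 0, 0, 0.36, 0.34, 0, 0.4]]], "squeeze": 40}}

```text
time_s: 1.1
ee_pos: [441.8, 123.5, 231.3]
eef_rot: [-0.0, 0.981, -0.195, -0.0]
contact_force: [1.4, 0.3, -0.0]
opening: 59.7
```

{"name": "apply_moves", "arguments": {"plan": [[[0, 0, 0, 0.036, 0.034, 0, 0.4], [0, 0, 0, 0.072, 0.068, 0, 0.4], [0, 0, 0, 0.108, 0.102, 0, 0.4], [0, 0, 0, 0.144, 0.136, 0, 0.4], [0, 0, 0, 0.18, 0.17, 0, 0.4], [0, 0, 0, 0.216, 0.204, 0, 0.4], [0, 0, 0, 0.242, 0.225, 0, 0.4], [0, 0, 0, 0.242, 0.225, 0, 0.4], [0, 0, 0, 0.242, 0.225, 0, 0.4], [0, 0, 0, 0.242, 0.225, 0, 0.4]]]}}

```text
time_s: 2.1
ee_pos: [578.5, -174.2, 231.0]
eef_rot: [-0.0, 0.981, -0.195, -0.0]
contact_force: [-0.8, 0.6, 0.5]
opening: 59.9
```

```bash
python3 - <<'E'
from h import *
s=bot.sense();print(s['time_s'],s['ee_pos'],s['eef_rot'],s['opening'],s['joints'])
p=camera_params('wrist');im=snapshot('wrist');cv2.imwrite('pics/w1.png',im[:,:,::-1])
for c,z in(('red',96),('yellow',72),('green',48),('blue',24)):
  for b in blobs(im,c):print(c,b[0],np.array(b[1]),b[2],ray(p,b[0],z)[:2])
E
```

```text
2.1 [ 578.53010697 -174.23202879  231.04890815] [-8.78409748e-05  9.80840071e-01 -1.94814089e-01 -4.66780127e-04] 59.86226924635083 [-2.50252109e-02  3.50049595e-01 -4.52795482e-02 -3.59635142e-04
 -1.17635724e+00  1.20382404e+00]
red [-12.  277.5] [29.03070259 42.00770187] (0, 269, 4, 26) [609.88513237  91.8646825 ]
red [276.97076416 191.47132874] [41.19321442 42.12540817] (257, 171, 41, 42) [ 584.97835226 -170.55296835]
yellow [401.66070557 240.43624878] [58.78351212 66.60791016] (369, 211, 66, 60) [ 493.20439513 -255.01366939]
yellow [556.35577393 209.48706055] [ 4.66013288 15.73886776] (551, 203, 9, 13) [ 469.15331617 -390.72474914]
yellow [553.89202881 193.69261169] [10.24830341 47.72190094] (550, 170, 10, 25) [ 484.66968574 -391.22086084]
yellow [277.7215271  184.56362915] [49.06321716 50.19722366] (254, 160, 49, 42) [ 584.82543273 -170.67856259]
green [155.47897339 299.74465942] [16.42486191 39.70454788] (144, 285, 28, 32) [514.75077445  -2.54907251]
green [278.07382202 178.87788391] [56.38528061 56.91542816] (250, 151, 57, 47) [ 584.53902162 -170.44903702]
blue [ 24.58790779 378.11932373] [ 7.13069153 24.65167809] (0, 380, 14, 15) [469.9770946  210.64843133]
blue [285.29827881 288.41967773] [ 61.63082123 119.93839264] (232, 252, 102, 74) [ 462.45330486 -127.3968123 ]
blue [278.40032959 173.30633545] [62.56023026 63.71017838] (247, 142, 63, 47) [ 584.8254702  -170.48130033]
```

View pics/w1.png

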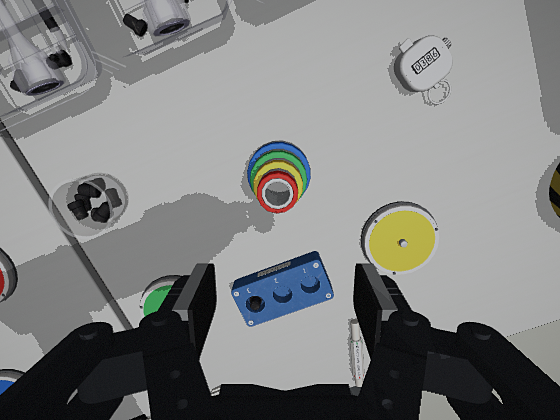

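The wrist view shows the stack at px ~(277,190). The four rings' rays agree within 0.5 mm at (584.8,-170.6), close to the red-ring estimates from the other cameras. I'll go lower and measure again.

{"name": "apply_moves", "arguments": {"plan": [[[0, 0, 0, 0.004, -0.005, 0.02, 0.4], [0, 0, 0, 0.004, -0.005, 0.04, 0.4], [0, 0, 0, 0.004, -0.005, 0.06, 0.4], [0, 0, 0, 0.004, -0.005, 0.08, 0.4], [0, 0, 0, 0.004, -0.005, 0.08, 0.4], [0, 0, 0, 0.004, -0.005, 0.08, 0.4], [0, 0, 0, 0.004, -0.005, 0.08, 0.4], [0, 0, 0, 0.004, -0.005, 0.08, 0.4], [0, 0, 0, 0.004, -0.005, 0.08, 0.4], [0, 0, 0, 0.004, -0.005, 0.08, 0.4]]]}}

```text
time_s: 3.15
ee_pos: [584.9, -172.0, 151.9]
eef_rot: [-0.0, 0.981, -0.195, 0.0]
contact_force: [0.0, -0.4, -0.1]
opening: 59.8
```

```bash
python3 - <<'E'
from h import *
np.set_printoptions(precision=4,suppress=True)
p0=None
s=bot.sense();print(s['time_s'],s['ee_pos'],s['opening'])
p=camera_params('wrist');im=snapshot('wrist');cv2.imwrite('pics/w2.png',im[:,:,::-1])
for c,z in(('red',96),('yellow',72),('green',48),('blue',24)):
  for b in blobs(im,c,400):print(c,b[0],np.array(b[1]),b[2],ray(p,b[0],z)[:2],'z12',ray(p,b[0],12)[:2])
for X in ([585,-171,76],[585,-171,95]):print(tool(s,X))
E
```

```text
3.15 [ 584.8776 -171.958   151.8908] 59.757930824569655
red [282.0224 232.4164] [55.2263 56.7569] (255, 204, 55, 57) [ 585.5362 -170.8016] z12 [ 555.7372 -157.759 ]
yellow [435.2543 279.6654] [70.3333 80.4967] (395, 245, 81, 72) [ 503.3995 -252.4125] z12 [ 462.3326 -266.026 ]
yellow [282.2776 219.9965] [64.7596 66.0255] (250, 188, 65, 49) [ 585.0795 -170.6183] z12 [ 565.9594 -162.2542]
green [282.4606 209.8152] [72.1755 74.0474] (246, 173, 74, 53) [ 584.609  -170.4081] z12 [ 574.1818 -165.8461]
blue [289.0422 338.2301] [ 79.1798 140.8146] (224, 293, 126, 90) [ 463.7148 -126.3038] z12 [ 455.1993 -122.9668]
blue [282.5944 200.5415] [79.0037 80.7622] (243, 161, 80, 56) [ 584.7186 -170.423 ] z12 [ 581.5552 -169.0375]
[-0.0003 -0.0009  0.0759]
[-0.0003 -0.0009  0.0569]
```

{"name": "apply_moves", "arguments": {"plan": [[[0, 0, 0, 0, -0.001, 0.015, 0.4], [0, 0, 0, 0, -0.001, 0.03, 0.4], [0, 0, 0, 0, -0.001, 0.045, 0.4], [0, 0, 0, 0, -0.001, 0.06, 0.4], [0, 0, 0, 0, -0.001, 0.07, 0.4], [0, 0, 0, 0, -0.001, 0.0775, 0.4], [0, 0, 0, 0, -0.001, 0.0775, 0.4], [0, 0, 0, 0, -0.001, 0.0775, 0.0], [0, 0, 0, 0, -0.001, 0.0775, -0.1], [0, 0, 0, 0, -0.001, 0.0775, -0.2]]], "squeeze": 40}}

```text
time_s: 4.2
ee_pos: [585.6, -171.0, 74.7]
eef_rot: [-0.0, 0.981, -0.195, 0.001]
contact_force: [-0.1, 0.5, 1.3]
opening: 34.3
```

{"name": "apply_moves", "arguments": {"plan": [[[0, 0, 0, 0, 0, 0, -0.4], [0, 0, 0, 0, 0, 0, -0.5], [0, 0, 0, 0, 0, 0, -0.5], [0, 0, 0, 0, 0, 0, -0.5], [0, 0, 0, 0, 0, -0.003, -0.5], [0, 0, 0, 0, 0, -0.01, -0.5], [0, 0, 0, 0, 0, -0.03, -0.5], [0, 0, 0, 0, 0, -0.06, -0.5], [0, 0, 0, 0, 0, -0.09, -0.5], [0, 0, 0, 0, 0, -0.09, -0.5]]]}}

```text
time_s: 5.2
ee_pos: [587.7, -171.5, 168.8]
eef_rot: [-0.0, 0.981, -0.195, 0.005]
contact_force: [1.2, -0.2, 0.3]
opening: 33.0
```

```bash
python3 - <<'E'
from h import *
np.set_printoptions(precision=4,suppress=True)
s=bot.sense();print(s['time_s'],s['ee_pos'],s['opening'],s['contact_force'])
p=camera_params('wrist');im=snapshot('wrist');cv2.imwrite('pics/w3.png',im[:,:,::-1])
for c,z in(('red',s['ee_pos'][2]+22),('yellow',72),('green',48),('blue',24)):
  for b in blobs(im,c,400):print(c,b[0],np.array(b[1]),b[2],ray(p,b[0],z)[:2],'z12',ray(p,b[0],12)[:2])
print(tool(s,[605.5,198,170]))
E
```

```text
5.2 [ 587.7471 -171.5018  168.8347] 32.99583459297635 [ 1.2135 -0.1688  0.2681]
red [284.3898 301.6474] [84.9283 86.8624] (243, 258, 84, 87) [ 588.9586 -172.1883] z12 [ 487.8871 -129.9724]
yellow [428.5833 275.7121] [66.8799 78.4262] (391, 242, 77, 69) [ 501.05   -252.1848] z12 [ 461.9725 -264.933 ]
yellow [284.6911 216.5686] [60.4563 60.6301] (255, 187, 61, 60) [ 585.0718 -170.5409] z12 [ 566.9217 -162.9539]
green [284.8085 207.4769] [67.7794 68.7694] (251, 174, 69, 49) [ 584.6283 -170.4222] z12 [ 574.6647 -166.2663]
blue [283.8687 341.7371] [85.4316 92.6362] (238, 321, 92, 53) [ 454.7694 -115.763 ] z12 [ 446.3301 -112.2223]
blue [284.8577 199.256 ] [74.1447 75.4835] (248, 162, 75, 53) [ 584.6283 -170.4413] z12 [ 581.583  -169.1719]
[-0.1247 -0.3483 -0.0016]
```

View pics/w3.png

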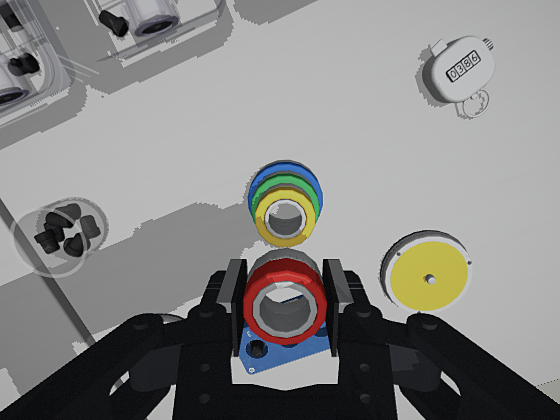

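Red is held centred at px (284,301), and the remaining stack hasn't moved. Next I carry it to the red stand.

{"name": "apply_moves", "arguments": {"plan": [[[0, 0, 0, -0.01, -0.028, 0, -0.5], [0, 0, 0, -0.024, -0.068, 0, -0.5], [0, 0, 0, -0.039, -0.108, 0, -0.5], [0, 0, 0, -0.053, -0.148, 0, -0.5], [0, 0, 0, -0.067, -0.188, 0, -0.5], [0, 0, 0, -0.082, -0.228, 0, -0.5], [0, 0, 0, -0.096, -0.268, 0, -0.5], [0, 0, 0, -0.111, -0.308, 0, -0.5], [0, 0, 0, -0.12, -0.336, 0, -0.5], [0, 0, 0, -0.125, -0.348, 0, -0.5]]]}}

```text
time_s: 6.25
ee_pos: [602.0, 200.8, 162.0]
eef_rot: [0.001, 0.981, -0.194, -0.001]
contact_force: [0.5, -0.1, -0.5]
opening: 33.0
```

{"name": "apply_moves", "arguments": {"plan": [[[0, 0, 0, 0, 0, 0.02, -0.5], [0, 0, 0, 0, 0, 0.04, -0.5], [0, 0, 0, 0, 0, 0.06, -0.5], [0, 0, 0, 0, 0, 0.08, -0.5], [0, 0, 0, 0, 0, 0.1, -0.5], [0, 0, 0, 0, 0, 0.11, -0.5], [0, 0, 0, 0, 0, 0.11, -0.5], [0, 0, 0, 0, 0, 0.11, -0.5], [0, 0, 0, 0, 0, 0.11, -0.5], [0, 0, 0, 0, 0, 0.11, -0.5]]]}}

```text
time_s: 7.25
ee_pos: [603.4, 198.6, 55.0]
eef_rot: [-0.001, 0.981, -0.195, 0.001]
contact_force: [0.2, -0.3, 0.2]
opening: 32.9
```

```bash
python3 - <<'E'
from h import *
np.set_printoptions(precision=4,suppress=True)
s=bot.sense();print(s['time_s'],s['ee_pos'],s['opening'],s['contact_force'])
p=camera_params('wrist');im=snapshot('wrist');cv2.imwrite('pics/w4.png',im[:,:,::-1])
for c in HUE:
  for b in blobs(im,c,300):print(c,b[0],np.array(b[1]),b[2],ray(p,b[0],s['ee_pos'][2]+22)[:2],'z12',ray(p,b[0],12)[:2])
for X in([605.5,198,12]):print(tool(s,[605.5,198,13]))
E
```

```text
7.25 [603.3858 198.6277  54.9619] 32.86400895466077 [ 0.2381 -0.3295  0.1588]
red [284.4345 301.5891] [84.7717 86.9294] (243, 258, 84, 87) [604.7687 197.879 ] z12 [567.4127 213.4803]
red [285.1962 230.1063] [115.0776 128.8113] (221, 172, 129, 104) [632.0223 186.2817] z12 [609.2413 195.6809]
[ 0.0021 -0.0002  0.042 ]
[ 0.0021 -0.0002  0.042 ]
[ 0.0021 -0.0002  0.042 ]
```

View pics/w4.png

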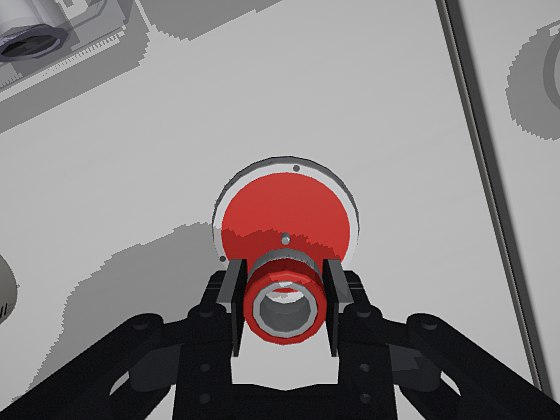

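```bash
cat >> h.py <<'E'
def look(name):
    s=bot.sense();p=camera_params('wrist');im=snapshot('wrist');cv2.imwrite(f'pics/{name}.png',im[:,:,::-1]);return s,p,im
def boss(p,im,c,guess,r):
    "boss = non-coloured blob in stand inlay near predicted px"
    u=proj(p,[*guess,20]).astype(int)
    g=im[u[1]-r:u[1]+r,u[0]-r:u[0]+r]
    hsv=cv2.cvtColor(g,cv2.COLOR_RGB2HSV)
    m=((hsv[...,1]<70)&(hsv[...,2]>60)).astype(np.uint8)
    return [(np.array(b[3:])*0,)for b in []],[(st[4],ray(p,ce+u-r,20)[:2].round(1),(ce+u-r).round()) for st,ce in zip(*cv2.connectedComponentsWithStats(m)[2:])][1:]
E
python3 - <<'E'
from h import *
s=bot.sense();p=camera_params('wrist');im=cv2.imread('pics/w4.png')[:,:,::-1].copy()
print(ray(p,(285.5,240),20),boss(p,im,'red',(605.5,198),25)[1])
E
```

```text
[606.64869926 196.49040263  20.        ] [(np.int32(85), array([607.6, 196.2]), array([285., 238.])), (np.int32(484), array([598.8, 201.3]), array([283., 256.]))]
```

{"name": "apply_moves", "arguments": {"plan": [[[0, 0, 0, 0.0026, 0.0006, 0.008, -0.5], [0, 0, 0, 0.0026, 0.0006, 0.016, -0.5], [0, 0, 0, 0.0026, 0.0006, 0.024, -0.5], [0, 0, 0, 0.0026, 0.0006, 0.031, -0.5], [0, 0, 0, 0.0026, 0.0006, 0.036, -0.5], [0, 0, 0, 0.0026, 0.0006, 0.0395, -0.5], [0, 0, 0, 0.0026, 0.0006, 0.0395, -0.5], [0, 0, 0, 0.0026, 0.0006, 0.0395, -0.5], [0, 0, 0, 0.0026, 0.0006, 0.0395, -0.5], [0, 0, 0, 0.0026, 0.0006, 0.0395, -0.5]]]}}

```text
time_s: 8.3
ee_pos: [604.7, 196.7, 14.9]
eef_rot: [0.0, 0.981, -0.195, -0.0]
contact_force: [-3.4, -0.8, 5.9]
opening: 33.0
```

{"name": "apply_moves", "arguments": {"plan": [[[0, 0, 0, 0, 0, 0, -0.1], [0, 0, 0, 0, 0, 0, 0.1], [0, 0, 0, 0, 0, 0, 0.2], [0, 0, 0, 0, 0, -0.005, 0.3], [0, 0, 0, 0, 0, -0.02, 0.4], [0, 0, 0, 0, 0, -0.045, 0.4], [0, 0, 0, 0, 0, -0.075, 0.4], [0, 0, 0, 0, 0, -0.105, 0.4], [0, 0, 0, 0, 0, -0.13, 0.4], [0, 0, 0, 0, 0, -0.14, 0.4]]]}}

```text
time_s: 9.3
ee_pos: [606.6, 197.5, 159.0]
eef_rot: [-0.002, 0.981, -0.195, 0.003]
contact_force: [-0.4, 0.6, -0.1]
opening: 59.6
```

```bash
python3 - <<'E'
from h import *
np.set_printoptions(precision=4,suppress=True)
s,p,im=look('w5');print(s['time_s'],s['ee_pos'],s['opening'])
for b in blobs(im,'red',300):print(b[0],np.array(b[1]),b[2],ray(p,b[0],36)[:2],'z12',ray(p,b[0],12)[:2])
print(tool(s,[585,-170.5,130]))
E
```

```text
9.3 [606.603  197.5282 158.9861] 59.59168211439615
[286.0576 192.724 ] [82.3244 85.0027] (244, 152, 85, 83) [613.1816 194.0015] z12 [607.4241 196.4037]
[0.1206 0.3485 0.0277]
```

View pics/w5.png

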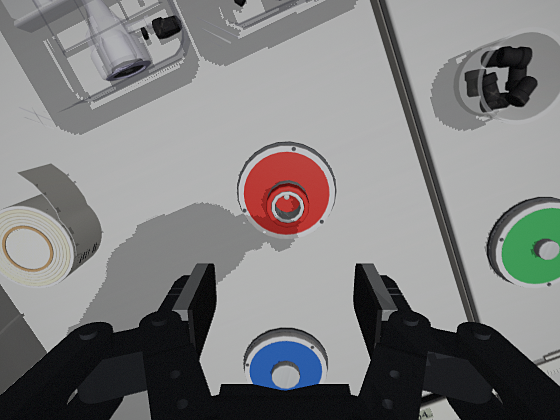

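Red lies on its stand at px (288,205), with the boss visible inside its bore. Yellow is next.

{"name": "apply_moves", "arguments": {"plan": [[[0, 0, 0, 0.01, 0.028, 0, 0.6], [0, 0, 0, 0.024, 0.068, 0, 0.6], [0, 0, 0, 0.038, 0.108, 0, 0.6], [0, 0, 0, 0.051, 0.148, 0, 0.6], [0, 0, 0, 0.065, 0.188, 0, 0.6], [0, 0, 0, 0.079, 0.228, 0, 0.6], [0, 0, 0, 0.093, 0.268, 0, 0.6], [0, 0, 0, 0.107, 0.308, 0, 0.6], [0, 0, 0, 0.117, 0.337, 0, 0.6], [0, 0, 0, 0.12, 0.348, 0, 0.6]]]}}

```text
time_s: 10.35
ee_pos: [581.4, -173.2, 153.0]
eef_rot: [0.0, 0.98, -0.197, -0.001]
contact_force: [0.8, 0.6, 0.3]
opening: 68.5
```

{"name": "apply_moves", "arguments": {"plan": [[[0, 0, 0, 0, 0, 0.01, 0.6], [0, 0, 0, 0, 0, 0.03, 0.6], [0, 0, 0, 0, 0, 0.05, 0.6], [0, 0, 0, 0, 0, 0.055, 0.6], [0, 0, 0, 0, 0, 0.055, 0.6], [0, 0, 0, 0, 0, 0.055, 0.6], [0, 0, 0, 0, 0, 0.055, 0.6], [0, 0, 0, 0, 0, 0.055, 0.6], [0, 0, 0, 0, 0, 0.055, 0.6], [0, 0, 0, 0, 0, 0.055, 0.6]]]}}

```text
time_s: 11.35
ee_pos: [582.8, -170.7, 99.7]
eef_rot: [-0.0, 0.981, -0.195, 0.0]
contact_force: [0.4, -0.2, -0.8]
opening: 68.5
```

```bash
python3 - <<'E'
from h import *
np.set_printoptions(precision=4,suppress=True)
s,p,im=look('w6');print(s['time_s'],s['ee_pos'],s['opening'])
for c,z in(('yellow',72),('green',48),('blue',24)):
  for b in blobs(im,c,400):print(c,b[0],np.array(b[1]),ray(p,b[0],z)[:2],'z12',ray(p,b[0],12)[:2])
print(tool(s,[585,-170.5,50]))
E
```

```text
11.35 [ 582.7557 -170.6917   99.695 ] 68.52651722127712
yellow [468.1977 303.2125] [66.0713 91.8977] [ 516.0566 -252.1146] z12 [ 467.6322 -270.222 ]
yellow [282.4491 247.2326] [82.1688 82.5871] [ 585.707 -170.929] z12 [ 561.7061 -160.5679]
green [114.8    409.0763] [21.3274 40.6784] [508.1631 -12.2842] z12 [481.226   22.4402]
green [282.7534 232.2942] [89.3651 91.8649] [ 584.7861 -170.5939] z12 [ 571.9871 -165.0801]
blue [286.8854 377.5939] [140.6864 146.5987] [ 466.7135 -124.687 ] z12 [ 456.4479 -120.5361]
blue [282.7864 218.7829] [96.2511 97.9061] [ 584.9082 -170.545 ] z12 [ 581.1159 -168.9057]
[ 0.002  -0.001   0.0497]
```

{"name": "apply_moves", "arguments": {"plan": [[[0, 0, 0, 0.0025, -0.001, 0.012, 0.6], [0, 0, 0, 0.0025, -0.001, 0.024, 0.6], [0, 0, 0, 0.0025, -0.001, 0.036, 0.6], [0, 0, 0, 0.0025, -0.001, 0.045, 0.6], [0, 0, 0, 0.0025, -0.001, 0.0495, 0.6], [0, 0, 0, 0.0025, -0.001, 0.0495, 0.6], [0, 0, 0, 0.0025, -0.001, 0.0495, 0.3], [0, 0, 0, 0.0025, -0.001, 0.0495, 0.1], [0, 0, 0, 0.0025, -0.001, 0.0495, -0.2], [0, 0, 0, 0.0025, -0.001, 0.0495, -0.3]]]}}

```text
time_s: 12.4
ee_pos: [585.9, -170.8, 50.7]
eef_rot: [0.0, 0.981, -0.195, 0.001]
contact_force: [-0.5, -0.4, 2.2]
opening: 42.0
```

{"name": "apply_moves", "arguments": {"plan": [[[0, 0, 0, 0, 0, 0, -0.3], [0, 0, 0, 0, 0, 0, -0.3], [0, 0, 0, 0, 0, 0, -0.3], [0, 0, 0, 0, 0, -0.003, -0.3], [0, 0, 0, 0, 0, -0.01, -0.3], [0, 0, 0, 0, 0, -0.03, -0.3], [0, 0, 0, 0, 0, -0.055, -0.3], [0, 0, 0, 0, 0, -0.06, -0.3], [0, 0, 0, 0, 0, -0.06, -0.3], [0, 0, 0, 0, 0, -0.06, -0.3]]]}}

```text
time_s: 13.4
ee_pos: [584.3, -170.4, 108.5]
eef_rot: [-0.0, 0.981, -0.195, -0.001]
contact_force: [0.8, 0.7, -2.3]
opening: 42.0
```

```bash
python3 - <<'E'
from h import *
np.set_printoptions(precision=4,suppress=True)
s,p,im=look('w7');print(s['time_s'],s['ee_pos'],s['opening'])
for c,z in(('yellow',s['ee_pos'][2]+22),('green',48),('blue',24)):
  for b in blobs(im,c,400):print(c,b[0],np.array(b[1]),ray(p,b[0],z)[:2],'z12',ray(p,b[0],12)[:2])
print(tool(s,[462,-265.5,90]))
E
```

```text
13.4 [ 584.2665 -170.4371  108.4743] 41.980120420760954
yellow [458.9644 305.2621] [77.4607 95.3577] [ 558.1843 -233.3388] z12 [ 462.4382 -265.5812]
yellow [284.4061 301.9169] [107.9836 109.4347] [ 585.6416 -171.124 ] z12 [ 516.7424 -142.535 ]
green [175.2575 348.4028] [16.3373 71.4142] [532.7594 -68.4675] z12 [510.9539 -45.151 ]
green [284.0157 228.0927] [86.0777 86.8058] [ 585.2367 -170.7135] z12 [ 572.7081 -165.4721]
blue [290.2292 360.0442] [ 70.9115 139.3922] [ 474.5872 -129.8987] z12 [ 465.0185 -126.1842]
blue [283.8435 215.4908] [92.6541 93.2538] [ 585.2888 -170.5869] z12 [ 581.5556 -169.0173]
[-0.0764  0.1347  0.0187]
```

{"name": "apply_moves", "arguments": {"plan": [[[0, 0, 0, -0.01, 0.017, 0, -0.3], [0, 0, 0, -0.028, 0.049, 0, -0.3], [0, 0, 0, -0.046, 0.08, 0, -0.3], [0, 0, 0, -0.064, 0.112, 0, -0.3], [0, 0, 0, -0.0775, 0.135, 0, -0.3], [0, 0, 0, -0.0775, 0.135, 0.015, -0.3], [0, 0, 0, -0.0775, 0.135, 0.035, -0.3], [0, 0, 0, -0.0775, 0.135, 0.055, -0.3], [0, 0, 0, -0.0775, 0.135, 0.055, -0.3], [0, 0, 0, -0.0775, 0.135, 0.055, -0.3]]]}}

```text
time_s: 14.45
ee_pos: [461.3, -265.9, 54.5]
eef_rot: [0.0, 0.981, -0.195, -0.001]
contact_force: [0.6, 0.1, -1.3]
opening: 42.0
```

```bash
python3 - <<'E'
from h import *
np.set_printoptions(precision=4,suppress=True)
s,p,im=look('w8');print(s['time_s'],s['ee_pos'],s['opening'])
print([(b[0],b[1],ray(p,b[0],s['ee_pos'][2]+21.5)[:2]) for b in blobs(im,'yellow',400)])
print(boss(p,im,'yellow',(462.3,-265.6),25)[1])
E
```

```text
14.45 [ 461.311  -265.9195   54.4515] 42.04831522211621
[(array([284.2247, 301.8867]), (107.93128967285156, 109.44397735595703), array([ 462.3996, -266.4284])), (array([281.9721, 236.9265]), (113.2585678100586, 127.87287902832031), array([ 487.8622, -276.0975]))]
[(np.int32(504), array([ 463. , -265.2]), array([282., 245.]))]
```

View pics/w8.png

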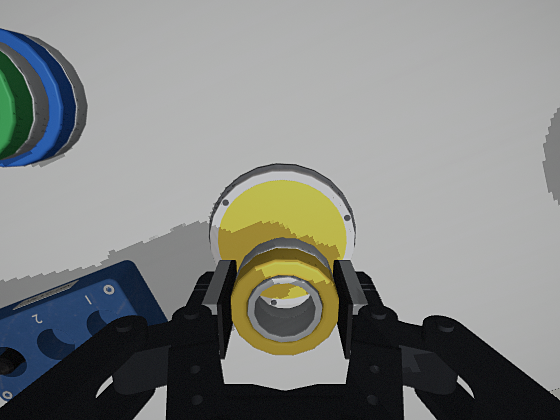

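Yellow is held at (462.4,-266.4) and the stand centre is (462.4,-265.6), so I lower it.

{"name": "apply_moves", "arguments": {"plan": [[[0, 0, 0, 0, -0.0005, 0.008, -0.3], [0, 0, 0, 0, -0.0005, 0.016, -0.3], [0, 0, 0, 0, -0.0005, 0.024, -0.3], [0, 0, 0, 0, -0.0005, 0.031, -0.3], [0, 0, 0, 0, -0.0005, 0.036, -0.3], [0, 0, 0, 0, -0.0005, 0.039, -0.3], [0, 0, 0, 0, -0.0005, 0.039, -0.3], [0, 0, 0, 0, -0.0005, 0.039, -0.3], [0, 0, 0, 0, -0.0005, 0.039, -0.3], [0, 0, 0, 0, -0.0005, 0.039, -0.3]]]}}

```text
time_s: 15.5
ee_pos: [462.5, -265.3, 16.1]
eef_rot: [0.0, 0.981, -0.195, 0.0]
contact_force: [0.3, 0.8, -1.6]
opening: 42.1
```

{"name": "apply_moves", "arguments": {"plan": [[[0, 0, 0, 0, 0, 0, 0.1], [0, 0, 0, 0, 0, 0, 0.3], [0, 0, 0, 0, 0, 0, 0.4], [0, 0, 0, 0, 0, -0.005, 0.5], [0, 0, 0, 0, 0, -0.02, 0.6], [0, 0, 0, 0, 0, -0.045, 0.7], [0, 0, 0, 0, 0, -0.075, 0.8], [0, 0, 0, 0, 0, -0.095, 0.8], [0, 0, 0, 0, 0, -0.095, 0.8], [0, 0, 0, 0, 0, -0.095, 0.8]]]}}

```text
time_s: 16.5
ee_pos: [462.2, -265.2, 111.2]
eef_rot: [-0.0, 0.981, -0.195, 0.0]
contact_force: [-0.1, -0.0, -0.0]
opening: 77.0
```

```bash
python3 - <<'E'
from h import *
np.set_printoptions(precision=4,suppress=True)
s,p,im=look('w9');print(s['time_s'],s['ee_pos'],s['opening'])
print([(b[0],b[1],ray(p,b[0],12)[:2]) for b in blobs(im,'yellow',400)])
print(tool(s,[584,-170,75]))
E
```

```text
16.5 [ 462.1746 -265.1643  111.2405] 77.00123914068766
[(array([284.0184, 210.4639]), (95.36377716064453, 100.02574920654297), array([ 462.3882, -265.0018])), (array([536.2358, 169.9105]), (15.778387069702148, 58.5649528503418), array([ 422.8912, -436.7553])), (array([541.6147, 132.3428]), (32.69231033325195, 84.9235610961914), array([ 447.0408, -444.8854])), (array([525.1842,  71.2717]), (15.905787467956543, 24.703351974487305), array([ 489.4129, -442.3026]))]
[ 0.076  -0.1346  0.0364]
```

View pics/w9.png

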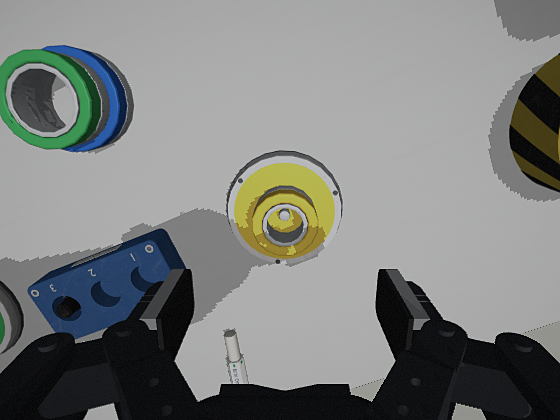

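Yellow is seated at px (285,225) with the boss showing in its bore. Green is next.

{"name": "apply_moves", "arguments": {"plan": [[[0, 0, 0, 0.01, -0.017, 0, 0.8], [0, 0, 0, 0.028, -0.049, 0, 0.8], [0, 0, 0, 0.046, -0.08, 0, 0.8], [0, 0, 0, 0.064, -0.112, 0, 0.8], [0, 0, 0, 0.077, -0.1346, 0, 0.8], [0, 0, 0, 0.077, -0.1346, 0.015, 0.8], [0, 0, 0, 0.077, -0.1346, 0.03, 0.8], [0, 0, 0, 0.077, -0.1346, 0.03, 0.8], [0, 0, 0, 0.077, -0.1346, 0.03, 0.8], [0, 0, 0, 0.077, -0.1346, 0.03, 0.8]]]}}

```text
time_s: 17.55
ee_pos: [585.5, -170.4, 81.2]
eef_rot: [0.0, 0.981, -0.195, 0.0]
contact_force: [0.0, 0.2, -0.0]
opening: 76.5
```

```bash
python3 - <<'E'
from h import *
np.set_printoptions(precision=4,suppress=True)
s,p,im=look('w10');print(s['time_s'],s['ee_pos'],s['opening'])
for c,z in(('green',48),('blue',24)):
  for b in blobs(im,c,400):print(c,b[0],np.array(b[1]),ray(p,b[0],z)[:2],'z12',ray(p,b[0],12)[:2])
print(tool(s,[585,-170.5,24.5]))
E
```

```text
17.55 [ 585.4813 -170.3523   81.2233] 76.54138962738156
green [285.203  247.3378] [94.4031 98.2592] [ 585.5857 -171.0002] z12 [ 571.0576 -165.0742]
blue [390.3783 422.2108] [33.4128 79.4247] [ 419.8006 -184.9399] z12 [ 405.6214 -184.0347]
blue [284.7641 231.9595] [103.9175 104.652 ] [ 585.2689 -170.6381] z12 [ 580.9866 -168.8775]
[-0.0004  0.0003  0.0567]
```

{"name": "apply_moves", "arguments": {"plan": [[[0, 0, 0, 0, 0, 0.012, 0.8], [0, 0, 0, 0, 0, 0.026, 0.8], [0, 0, 0, 0, 0, 0.04, 0.8], [0, 0, 0, 0, 0, 0.05, 0.8], [0, 0, 0, 0, 0, 0.056, 0.8], [0, 0, 0, 0, 0, 0.056, 0.8], [0, 0, 0, 0, 0, 0.056, 0.5], [0, 0, 0, 0, 0, 0.056, 0.3], [0, 0, 0, 0, 0, 0.056, 0.1], [0, 0, 0, 0, 0, 0.056, 0]]]}}

```text
time_s: 18.6
ee_pos: [585.6, -170.5, 25.9]
eef_rot: [-0.0, 0.981, -0.195, 0.001]
contact_force: [-1.0, 0.7, 3.8]
opening: 52.6
```

{"name": "apply_moves", "arguments": {"plan": [[[0, 0, 0, 0, 0, 0, -0.1], [0, 0, 0, 0, 0, 0, -0.1], [0, 0, 0, 0, 0, 0, -0.1], [0, 0, 0, 0, 0, -0.003, -0.1], [0, 0, 0, 0, 0, -0.01, -0.1], [0, 0, 0, 0, 0, -0.03, -0.1], [0, 0, 0, 0, 0, -0.055, -0.1], [0, 0, 0, 0, 0, -0.07, -0.1], [0, 0, 0, 0, 0, -0.07, -0.1], [0, 0, 0, 0, 0, -0.07, -0.1]]]}}

```text
time_s: 19.6
ee_pos: [584.3, -170.2, 94.3]
eef_rot: [-0.0, 0.981, -0.195, -0.0]
contact_force: [-0.8, 0.8, -2.7]
opening: 52.8
```

```bash
python3 - <<'E'
from h import *
np.set_printoptions(precision=4,suppress=True)
s,p,im=look('w11');print(s['time_s'],s['ee_pos'],s['opening'])
for c,z in(('green',s['ee_pos'][2]+23),('blue',24)):
  for b in blobs(im,c,400):print(c,b[0],np.array(b[1]),ray(p,b[0],z)[:2],'z12',ray(p,b[0],12)[:2])
print(tool(s,[477,7.5,90]))
E
```

```text
19.6 [ 584.305  -170.1742   94.306 ] 52.80776105512555
green [146.0434 404.4528] [31.6124 34.7498] [562.6743 -97.3712] z12 [481.0573  -7.4376]
green [284.4436 301.6801] [129.6134 135.756 ] [ 586.2941 -171.1569] z12 [ 525.3578 -145.8277]
blue [285.6041 385.065 ] [101.3881 152.654 ] [ 466.6632 -122.395 ] z12 [ 456.0313 -118.0299]
blue [284.4343 222.6801] [98.1328 98.369 ] [ 585.2291 -170.6824] z12 [ 581.2589 -169.0304]
[-0.1672 -0.123   0.0045]
```

{"name": "apply_moves", "arguments": {"plan": [[[0, 0, 0, -0.016, -0.012, 0, -0.1], [0, 0, 0, -0.05, -0.036, 0, -0.1], [0, 0, 0, -0.084, -0.061, 0, -0.1], [0, 0, 0, -0.118, -0.086, 0, -0.1], [0, 0, 0, -0.152, -0.111, 0, -0.1], [0, 0, 0, -0.169, -0.1235, 0, -0.1], [0, 0, 0, -0.169, -0.1235, 0.01, -0.1], [0, 0, 0, -0.169, -0.1235, 0.02, -0.1], [0, 0, 0, -0.169, -0.1235, 0.02, -0.1], [0, 0, 0, -0.169, -0.1235, 0.02, -0.1]]]}}

```text
time_s: 20.65
ee_pos: [476.1, 7.5, 73.9]
eef_rot: [0.001, 0.981, -0.196, -0.001]
contact_force: [-0.3, -0.4, -0.6]
opening: 52.6
```

```bash
python3 - <<'E'
from h import *
np.set_printoptions(precision=4,suppress=True)
s,p,im=look('w12');print(s['time_s'],s['ee_pos'],s['opening'])
print([(b[0],b[1],ray(p,b[0],s['ee_pos'][2]+22)[:2],ray(p,b[0],12)[:2]) for b in blobs(im,'green',400)])
print(boss(p,im,'green',(476,8),25)[1])
E
```

```text
20.65 [476.0615   7.508   73.8721] 52.581220210611505
[(array([284.4207, 301.4425]), (129.30963134765625, 135.88424682617188), array([477.5954,   6.7574]), array([429.0406,  26.8324])), (array([283.5071, 224.795 ]), (109.4404067993164, 116.91218566894531), array([506.918 ,  -5.0911]), array([478.651 ,   6.7862]))]
[(np.int32(743), array([479.1,   7. ]), array([283., 229.]))]
```

View pics/w12.png

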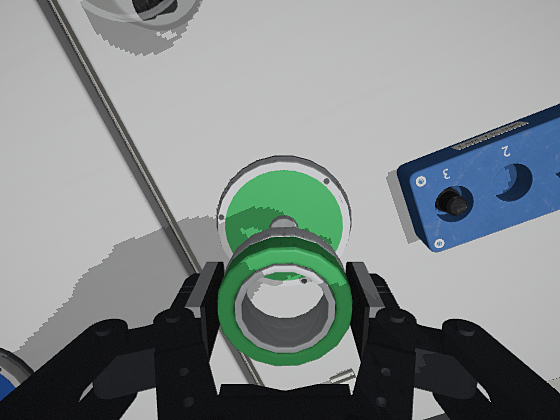

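Held green is at (477.6,6.8) and its stand at (478.6,6.8), so I lower it.

{"name": "apply_moves", "arguments": {"plan": [[[0, 0, 0, 0.001, 0, 0.01, -0.1], [0, 0, 0, 0.001, 0, 0.022, -0.1], [0, 0, 0, 0.001, 0, 0.034, -0.1], [0, 0, 0, 0.001, 0, 0.044, -0.1], [0, 0, 0, 0.001, 0, 0.052, -0.1], [0, 0, 0, 0.001, 0, 0.057, -0.1], [0, 0, 0, 0.001, 0, 0.059, -0.1], [0, 0, 0, 0.001, 0, 0.059, -0.1], [0, 0, 0, 0.001, 0, 0.059, -0.1], [0, 0, 0, 0.001, 0, 0.059, -0.1]]]}}

```text
time_s: 21.7
ee_pos: [477.3, 8.2, 16.2]
eef_rot: [-0.0, 0.981, -0.195, 0.0]
contact_force: [0.5, -0.7, -0.9]
opening: 52.6
```

{"name": "apply_moves", "arguments": {"plan": [[[0, 0, 0, 0, 0, 0, 0.3], [0, 0, 0, 0, 0, 0, 0.5], [0, 0, 0, 0, 0, 0, 0.6], [0, 0, 0, 0, 0, -0.005, 0.7], [0, 0, 0, 0, 0, -0.02, 0.8], [0, 0, 0, 0, 0, -0.045, 0.9], [0, 0, 0, 0, 0, -0.075, 1], [0, 0, 0, 0, 0, -0.085, 1], [0, 0, 0, 0, 0, -0.085, 1], [0, 0, 0, 0, 0, -0.085, 1]]]}}

```text
time_s: 22.7
ee_pos: [476.3, 7.9, 100.3]
eef_rot: [0.0, 0.981, -0.195, -0.001]
contact_force: [-1.2, -0.1, 0.7]
opening: 85.4
```

```bash
python3 - <<'E'
from h import *
np.set_printoptions(precision=4,suppress=True)
s,p,im=look('w13');print(s['time_s'],s['ee_pos'],s['opening'])
print([(b[0],b[1],ray(p,b[0],12)[:2]) for b in blobs(im,'green',400)])
print(tool(s,[585,-170.5,75]))
E
```

```text
22.7 [476.2808   7.8871 100.266 ] 85.38704713452603
[(array([284.3259, 213.9881]), (103.25200653076172, 104.86204528808594), array([477.1282,   7.465 ]))]
[0.1688 0.1231 0.0251]
```

View pics/w13.png

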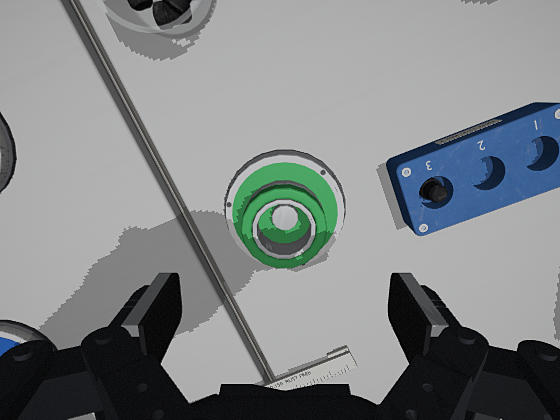

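Green is seated at px (284,230) with the boss inside its bore. Blue is next.

{"name": "apply_moves", "arguments": {"plan": [[[0, 0, 0, 0.016, 0.012, 0, 1], [0, 0, 0, 0.05, 0.036, 0, 1], [0, 0, 0, 0.084, 0.061, 0, 1], [0, 0, 0, 0.118, 0.086, 0, 1], [0, 0, 0, 0.152, 0.111, 0, 1], [0, 0, 0, 0.169, 0.123, 0, 1], [0, 0, 0, 0.169, 0.123, 0.02, 1], [0, 0, 0, 0.169, 0.123, 0.04, 1], [0, 0, 0, 0.169, 0.123, 0.04, 1], [0, 0, 0, 0.169, 0.123, 0.04, 1]]]}}

```text
time_s: 23.75
ee_pos: [585.4, -170.3, 59.6]
eef_rot: [0.0, 0.981, -0.195, -0.001]
contact_force: [-0.3, 0.4, 0.1]
opening: 85.1
```

```bash
python3 - <<'E'
from h import *
np.set_printoptions(precision=4,suppress=True)
s,p,im=look('w14');print(s['time_s'],s['ee_pos'],s['opening'])
print([(b[0],b[1],ray(p,b[0],24)[:2]) for b in blobs(im,'blue',400)])
print(tool(s,[584.8,-170.3,2.5]))
E
```

```text
23.75 [ 585.3946 -170.348    59.5992] 85.1280970133115
[(array([284.6691, 244.0059]), (111.50643157958984, 115.57736206054688), array([ 586.3471, -171.0714]))]
[-0.0004  0.0001  0.0571]
```

{"name": "apply_moves", "arguments": {"plan": [[[0, 0, 0, 0, 0, 0.012, 1], [0, 0, 0, 0, 0, 0.026, 1], [0, 0, 0, 0, 0, 0.04, 1], [0, 0, 0, 0, 0, 0.05, 1], [0, 0, 0, 0, 0, 0.0555, 1], [0, 0, 0, 0, 0, 0.0555, 1], [0, 0, 0, 0, 0, 0.0555, 0.7], [0, 0, 0, 0, 0, 0.0555, 0.5], [0, 0, 0, 0, 0, 0.0555, 0.3], [0, 0, 0, 0, 0, 0.0555, 0.2]]]}}

```text
time_s: 24.8
ee_pos: [586.5, -170.5, 6.5]
eef_rot: [0.0, 0.981, -0.195, 0.001]
contact_force: [-1.4, -0.4, 6.4]
opening: 62.5
```

{"name": "apply_moves", "arguments": {"plan": [[[0, 0, 0, 0, 0, 0, 0.2], [0, 0, 0, 0, 0, 0, 0.2], [0, 0, 0, 0, 0, 0, 0.2], [0, 0, 0, 0, 0, -0.003, 0.2], [0, 0, 0, 0, 0, -0.01, 0.2], [0, 0, 0, 0, 0, -0.03, 0.2], [0, 0, 0, 0, 0, -0.06, 0.2], [0, 0, 0, 0, 0, -0.095, 0.2], [0, 0, 0, 0, 0, -0.105, 0.2], [0, 0, 0, 0, 0, -0.105, 0.2]]]}}

```text
time_s: 25.8
ee_pos: [586.8, -170.2, 111.9]
eef_rot: [-0.0, 0.981, -0.195, 0.002]
contact_force: [-0.1, -0.3, -3.1]
opening: 62.6
```

```bash
python3 - <<'E'
from h import *
np.set_printoptions(precision=4,suppress=True)
s,p,im=look('w15');print(s['time_s'],s['ee_pos'],s['opening'],s['contact_force'])
print([(b[0],b[1],ray(p,b[0],s['ee_pos'][2]+20)[:2]) for b in blobs(im,'blue',400)])
print(tool(s,[438,267,108]))
E
```

```text
25.8 [ 586.8387 -170.1908  111.8889] 62.555705361384746 [-0.0909 -0.3025 -3.1123]
[(array([287.5154, 319.7513]), (165.42034912109375, 196.56224060058594), array([ 578.9273, -168.4066]))]
[-0.3049 -0.3468  0.0034]
```

{"name": "apply_moves", "arguments": {"plan": [[[0, 0, 0, -0.013, -0.015, 0, 0.2], [0, 0, 0, -0.04, -0.045, 0, 0.2], [0, 0, 0, -0.067, -0.076, 0, 0.2], [0, 0, 0, -0.094, -0.106, 0, 0.2], [0, 0, 0, -0.12, -0.136, 0, 0.2], [0, 0, 0, -0.147, -0.167, 0, 0.2], [0, 0, 0, -0.173, -0.197, 0, 0.2], [0, 0, 0, -0.2, -0.228, 0, 0.2], [0, 0, 0, -0.227, -0.258, 0, 0.2], [0, 0, 0, -0.253, -0.288, 0, 0.2]]]}}

```text
time_s: 26.85
ee_pos: [460.3, 193.2, 108.1]
eef_rot: [0.002, 0.981, -0.195, -0.002]
contact_force: [0.5, 0.8, -1.8]
opening: 62.6
```

{"name": "apply_moves", "arguments": {"plan": [[[0, 0, 0, -0.027, -0.03, 0, 0.2], [0, 0, 0, -0.046, -0.052, 0, 0.2], [0, 0, 0, -0.052, -0.059, 0, 0.2], [0, 0, 0, -0.052, -0.059, 0.012, 0.2], [0, 0, 0, -0.052, -0.059, 0.027, 0.2], [0, 0, 0, -0.052, -0.059, 0.037, 0.2], [0, 0, 0, -0.052, -0.059, 0.037, 0.2], [0, 0, 0, -0.052, -0.059, 0.037, 0.2], [0, 0, 0, -0.052, -0.059, 0.037, 0.2], [0, 0, 0, -0.052, -0.059, 0.037, 0.2]]]}}

```text
time_s: 27.85
ee_pos: [437.5, 267.1, 73.9]
eef_rot: [-0.001, 0.981, -0.195, 0.0]
contact_force: [0.7, 0.1, -2.7]
opening: 62.1
```

```bash
python3 - <<'E'
from h import *
np.set_printoptions(precision=4,suppress=True)
s,p,im=look('w16');print(s['time_s'],s['ee_pos'],s['opening'])
print([(b[0],b[1],ray(p,b[0],s['ee_pos'][2]+17.5)[:2],ray(p,b[0],12)[:2]) for b in blobs(im,'blue',400)])
print(boss(p,im,'blue',(438,267),35)[1])
E
```

```text
27.85 [437.5032 267.1158  73.9042] 62.08265995816694
[(array([281.3098, 302.1588]), (150.0474090576172, 168.0225372314453), array([436.5575, 268.6998]), array([390.9621, 288.5893])), (array([283.9495, 222.9119]), (110.19432067871094, 117.2277603149414), array([467.4164, 254.7279]), array([441.2852, 265.8046]))]
[(np.int32(840), array([446.9, 263.7]), array([284., 218.])), (np.int32(602), array([424.8, 273. ]), array([283., 255.]))]
```

View pics/w16.png

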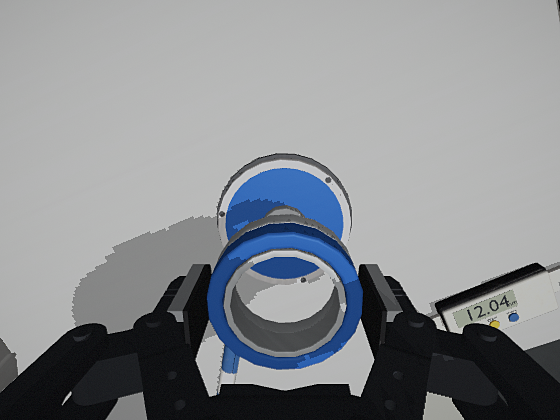

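{"name": "apply_moves", "arguments": {"plan": [[[0, 0, 0, 0.002, 0, 0.01, 0.2], [0, 0, 0, 0.002, 0, 0.022, 0.2], [0, 0, 0, 0.002, 0, 0.034, 0.2], [0, 0, 0, 0.002, 0, 0.044, 0.2], [0, 0, 0, 0.002, 0, 0.05, 0.2], [0, 0, 0, 0.002, 0, 0.053, 0.2], [0, 0, 0, 0.002, 0, 0.0545, 0.2], [0, 0, 0, 0.002, 0, 0.0545, 0.2], [0, 0, 0, 0.002, 0, 0.0545, 0.2], [0, 0, 0, 0.002, 0, 0.0545, 0.2]]]}}

```text
time_s: 28.9
ee_pos: [439.1, 266.5, 19.2]
eef_rot: [-0.0, 0.981, -0.195, 0.0]
contact_force: [-0.4, 0.0, -2.4]
opening: 62.2
```

{"name": "apply_moves", "arguments": {"plan": [[[0, 0, 0, 0, 0, 0, 0.6], [0, 0, 0, 0, 0, 0, 0.8], [0, 0, 0, 0, 0, 0, 1], [0, 0, 0, 0, 0, 0, 1], [0, 0, 0, 0, 0, -0.01, 1], [0, 0, 0, 0, 0, -0.03, 1], [0, 0, 0, 0, 0, -0.06, 1], [0, 0, 0, 0, 0, -0.1, 1], [0, 0, 0, 0, 0, -0.12, 1], [0, 0, 0, 0, 0, -0.12, 1]]]}}

```text
time_s: 29.9
ee_pos: [440.6, 267.9, 143.2]
eef_rot: [-0.004, 0.981, -0.195, 0.003]
contact_force: [-0.3, 0.3, -0.1]
opening: 85.0
```

```bash
python3 - <<'E'
from h import *
np.set_printoptions(precision=4,suppress=True)
s,p,im=look('w17');print(s['time_s'],s['ee_pos'],s['opening'])
a=im[60:360,90:490]
sc=snapshot('scene')[170:320,160:400];sd=snapshot('side')[150:370,180:420]
print([[(c,n,b[2]) for b in blobs(i,c,60)] for n,i in(('sc',sc),('sd',sd)) for c in HUE])
sc=cv2.resize(sc,(480,300),interpolation=3);sd=cv2.resize(sd,(320,293))
o=np.zeros((600,800,3),np.uint8);o[:300,:400]=a;o[300:,:480]=sc;o[300:593,480:]=sd
cv2.imwrite('pics/fin.png',o[:,:,::-1])
E
```

```text
29.9 [440.644  267.8938 143.1652] 85.00850392088138
[[('blue', 'sc', (87, 71, 43, 29)), ('blue', 'sc', (19, 10, 23, 11))], [('green', 'sc', (74, 55, 30, 11)), ('green', 'sc', (76, 47, 23, 10))], [('yellow', 'sc', (13, 124, 8, 17)), ('yellow', 'sc', (128, 108, 38, 28))], [('red', 'sc', (87, 9, 26, 14))], [('blue', 'sd', (47, 101, 36, 48)), ('blue', 'sd', (11, 17, 29, 19))], [('green', 'sd', (44, 68, 34, 25))], [('yellow', 'sd', (63, 159, 45, 38))], [('red', 'sd', (83, 25, 28, 17))]]
```

View pics/fin.png

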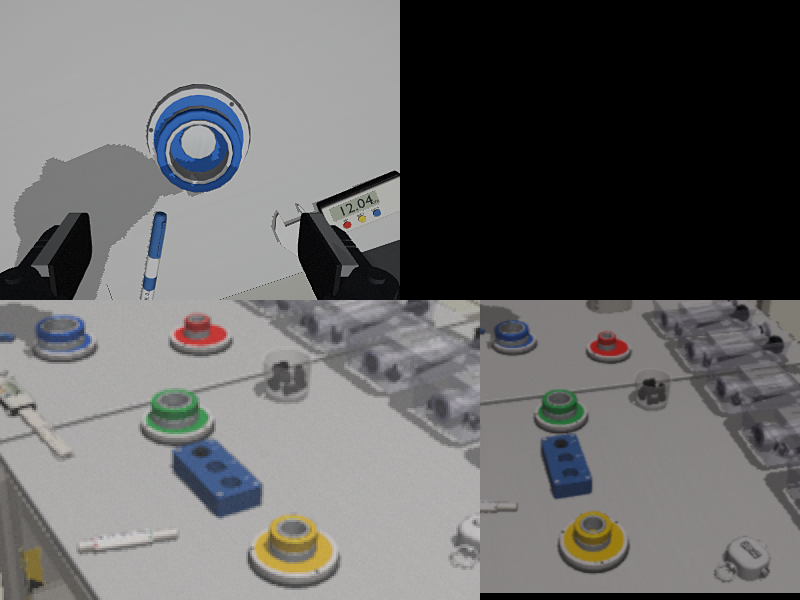

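The mosaic shows all four rings level on their stands, and blue's boss (px ~(200,142)) inside its bore. The nest's scene bounding box is identical to the start. One numeric check of red's top height, then I hand in.

```bash
python3 - <<'E'
from h import *
P=camera_params('scene');t=np.linspace(0,6.28,90)
for c,(x,y),r in(('red',(606,197),17),('yellow',(461.5,-265),22),('green',(476.5,7.5),27),('blue',(439,267),32)):
    print(c,'top row if seated',min(proj(P,[x+r*np.cos(a),y+r*np.sin(a),36])[1] for a in t).round(1),'if 8 high',min(proj(P,[x+r*np.cos(a),y+r*np.sin(a),44])[1] for a in t).round(1))
print('seen: red 179, yellow 278, green 217, blue 180')
E
python3 -c "
from plant import finish_job;print(finish_job())"
```

```text
red top row if seated 176.2 if 8 high 173.4
yellow top row if seated 276.4 if 8 high 272.9
green top row if seated 214.0 if 8 high 210.9
blue top row if seated 177.0 if 8 high 174.3
seen: red 179, yellow 278, green 217, blue 180
the job is handed in; nothing more can be done
None
```

I took the stack apart from the top and set each ring on the stand of its own colour, right way up. The order was red, yellow, green, blue, and I handed the job in at about 30 s.

- **Bosses:** the wrist pictures after each release show the boss inside the bore of all four rings.
- **Lying flat:** in the final scene and side pictures all four rings look level. Their top edges sit 2–3 pixel rows below the predicted seated height, and a ring perched on its boss would show about 3 rows above that height. The offset is the same for all four, so I take it as colour-mask and calibration bias.
- **Bystanders:** the nest's bounding box in the scene view is identical to the start. The cup looks to be in the same place, though I didn't measure it.
- **Contact forces:** the largest reading reported was about 6–7 N. It came when red touched its stand and when I gripped blue near the table. The fingertips may have brushed the table there.
- **Disagreements:** the cameras differed by up to about 6 mm on where the stack was and by a few mm on the stands. I used the wrist camera to line up both the picks and the placements; the bores leave 7.5–8 mm around the bosses.

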